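Roll the proofing roller onto the start line

TASK

Set up the next proof: without gripping or lifting the metal roller that lies on the plywood board, push it sideways with the fingertips so that it rolls on the board to the unbroken black line (not the dashed one) and comes to rest lengthwise on it, straight along the line, the line under its middle and the barrel within the line's ends. Then leave it lying there untouched; do not disturb the other things on and around the board.

Things in the scene. Friction and masses are not known exactly. Their poses are not given: they have to be found in the camera images.
- board: Fixed plywood board, 240 x 380 x 12 mm, lying flat on the table. Origin: centre of its underside; x along its short side, y along its long side, z up; its top is 12 mm above the origin. It carries two black lines parallel to x, the roller between them and, beyond the lines, an ink pot (+y end) and a marker pen (-y end). Round it lie a timber block (30 mm high) and a roll of tape (36 mm high) on its -x side, a squeegee and a brush.
- solid_line: The target: an unbroken black line painted on the board's top, 200 mm long, 4 mm wide, flat, parallel to the board's x and 80 mm to one side of the board's centre (+y or -y, it varies). Origin: its centre, on the board's top; x along the line, y across it, z up.
- dashed_line: Not the target: a line of five black dashes, otherwise like the solid one and parallel to it, 80 mm to the other side of the board's centre. Origin: its centre, on the board's top; x along the line.
- roller: Bare metal roller lying loose on the board between the lines, within 0.06 rad of parallel to them. Barrel 40 mm across, 140 mm long, with 12 mm stubs at both ends; 0.35 kg. Origin: on its axis, mid-length, 32 mm above the table; x its long axis, y and z turn as it rolls. Slippery (friction 0.35): pushed at mid-height or above it rolls, and after a slow push (30 mm/s) it coasts only a few mm.
- pot: Ink pot standing on the board, 62 mm across and 64 mm tall. Origin: centre of its underside. Leave alone.
- pen: Marker pen lying on the board, 141 x 18 x 20 mm, along its x. Origin: centre of its underside. Leave alone.
- squeegee: Squeegee beside the board, 85 x 150 x 25 mm (x, y, z). Origin: centre of its underside. Leave alone.
- brush: Brush lying beside the board, 193 x 21 x 21 mm, along its x. Origin: centre of its underside. Leave alone.
There are look-alikes about, which are no part of the job. Of the things that look like the roller, the largest one is meant.

How it is judged:
By the outcome, as a careful person would: the job done as asked, in the order asked, and still so for the second after the job is handed in, with the robot touching nothing.
It also fails if it takes over 40 s, if anything falls off the work surface, if the arm or the gripper's body presses on something with over 40 N, if the wrist force passes 120 N, or if a joint passes its speed limit or range.

ROBOT

A 6-joint arm with a two-finger parallel gripper is mounted at the origin on the work surface; the furniture and walls round the work are solid. World frame = base frame: x ahead of the robot, y to its left, z up, the work surface at z = 0. Lengths are in m, angles in degrees, forces in N, time in s.
With the tool pointing down it reaches from about 0.375 to 0.9 m from the base axis. Payload 3.1 kg.
Tool frame: the origin (TCP) lies midway between the tips of the shut fingers; the grasp point (between the pads) lies 19 mm behind it; z points along the fingers, y is the direction in which the jaws open and shut (so a half turn about z gives the same grasp; the last joint's range is limited). The gripper opens to 87 mm and grips with 3 to 60 N. Pads are 19 mm wide; open, the fingers measure 117 mm over their backs; the gripper's body (75 mm by 190 mm) begins 51 mm behind the grasp point.
Start: joints at [-75.774, 30.224, 82.088, -0, 67.689, -10.227], TCP at [0.259, -0.569, 0.223] pointing down, gripper open.
Joint ranges: [-176.69, 176.69], [-43.24, 126.21], [12.49, 139.97], [-82, 262], [0, 151.66], [-163.58, 163.58]. Speed limits (degrees/s): [159.86, 159.86, 180, 180, 180, 180].

INTERFACE

Orientations are given as a 3x3 rotation matrix whose columns are the frame's x, y, z axes.
In Python, from rig import bot, capture, get_calibration gives the robot as it stands.
- The arm moves only by the tool play_rows, never from a script. Its arguments are lists of equal length, an entry for each row: "fingers": the closure in counts, from 0 (fully open) to 255 (shut); "linear": the shift along the tool's x, y, z in mm, a list of three; "rot": the turn, a rotation vector about the tool's x, y, z in degrees, a list of three. A call has 1 to 20 rows; each row is the pose to reach, as a shift and turn from the pose commanded when the call began, along the tool's axes at that moment; what a row does not reach only later rows make up. A row lasts 1/10 s, in which the tool goes at most 50 mm and 8.59 degrees, less where a joint would pass 70% of its speed; a pose out of reach is approached as far as the arm can. A call with a gripper value outside its range is refused whole. The fingers move at their own pace and stop on an object; the grip force is fixed at half the most. Time passes only in rows, so rows that repeat a pose let the fingers close. It gives the time, the measured TCP pose, the force and the opening at its end, in the units of the state.
- bot.read_state(): the state, without advancing time (a new reading comes with each control period).
- capture(name): name is "scene" or "top"; returns the picture (400x640x3 uint8, red, green, blue); there is no depth.
- get_calibration(name): a dict with "vfov" (degrees; the focal length in pixels is half the picture's height over the tangent of half this angle, whatever the lens; pixels are square), "cx", "cy" (the principal point, pixels), "dist" ([k1, k2, p1, p2, k3] as OpenCV has them; the pictures are not rectified), "camera_from_world" (4x4, takes a point from world to camera coordinates). Camera axes: x right, y down, z forward; pixel columns grow to the right and rows downward; lengths in m; the calibration is good to about 2 mm. A picture is of the moment at which its call begins. get_calibration takes no time and is no camera call.
- bot.hand_in(): hands the job in, once; it reports no verdict.
The state is a dict: "time_s": time; "joint_positions": joint angles; "qvel": joint speeds; "tau": joint torques, N m; "position": TCP position; "tcp_rot": TCP orientation; "force": force on the tool from outside, world axes, zero at the start; "moment": the same for the moment, N m; "opening": opening from 0.0 (shut) to 1.0 (fully open).
Only numpy, scipy, OpenCV 4.12 (cv2) and the standard library are available. Lean on these libraries where they do the work, as an engineer would, in place of code of your own. Each camera call takes 0.05 s, during which the arm holds its last target.

## Working session

There is one attempt and no reset: what is moved stays moved. The work goes in short steps, Python scripts to look and compute and a tool call to move; the robot and the scene stay as the last step left them, time stands still between calls to the robot, and variables do not carry over. Pictures are saved under pics/ and viewed, and the job is handed in when it is done.

Besides the shell and the picture viewer there is one more tool, called after "Call:" as a command line: name --argument value ..., lists and objects as JSON in quotes. play_rows: Moves the arm, as the interface text tells. Its arguments: {"type":"object","properties":{"fingers":{"type":"array"},"linear":{"type":"array"},"rot":{"type":"array"}},"required":["fingers","linear","rot"]}

```bash
mkdir -p pics; ls; python3 - <<'E'
from rig import bot,capture,get_calibration
import cv2
for n in("scene","top"):
    im=capture(n); cv2.imwrite(f"pics/{n}0.png",im[:,:,::-1])
    c=get_calibration(n); print(n,c)
s=bot.read_state(); print(s["time_s"],s["position"],s["tcp_rot"],s["force"])
E
```

```text
pics
scene {'vfov': 48.12846235917316, 'cx': 319.5286377540139, 'cy': 193.2669103246413, 'dist': array([0.03885169, 0.        , 0.        , 0.        , 0.        ]), 'camera_from_world': array([[ 0.42056532, -0.90697377, -0.02287782, -0.12801485],
       [-0.43668547, -0.18025985, -0.8813695 ,  0.27921878],
       [ 0.79525506,  0.38066386, -0.4718733 ,  0.98145871],
       [ 0.        ,  0.        ,  0.        ,  1.        ]])}
top {'vfov': 42.87017116905849, 'cx': 321.83116166322696, 'cy': 200.0346036322254, 'dist': array([-0.12705345,  0.        ,  0.        ,  0.        ,  0.        ]), 'camera_from_world': array([[ 0.02838608, -0.99959165,  0.00328123,  0.05328812],
       [-0.99834181, -0.02851473, -0.05000541,  0.43707405],
       [ 0.05007855, -0.00185633, -0.99874356,  1.41106867],
       [ 0.        ,  0.        ,  0.        ,  1.        ]])}
0.1 [ 0.25858471 -0.56827852  0.2216714 ] [[ 9.10282354e-01  4.13987695e-01 -4.73908101e-04]
 [ 4.13987819e-01 -9.10280470e-01  1.88461185e-03]
 [ 3.48816827e-04 -1.91172109e-03 -9.99998112e-01]] [ 0.26313742  0.44694492 -0.4897297 ]
```

View pics/scene0.png

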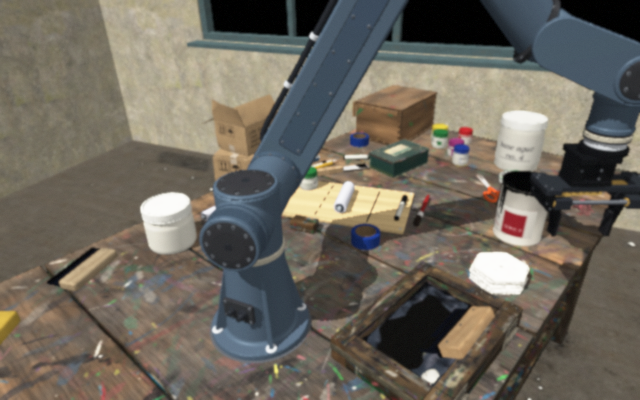

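View pics/top0.png

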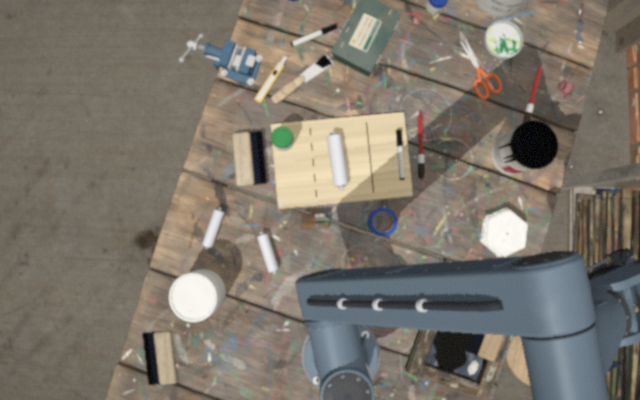

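The top view shows the board centred near (340,160). Three things look like the roller: (338,160) on the board, and (213,228) and (267,252) on the table. The one on the board is the largest and matches the description. The solid line is near x=370 and the dashed one near x=313. I'll confirm both in an enlarged crop.

```bash
python3 - <<'E'
import cv2
im=cv2.imread("pics/top0.png")
c=im[95:225,255:430]
cv2.imwrite("pics/top0c.png",cv2.resize(c,None,fx=4.5,fy=4.5,interpolation=cv2.INTER_CUBIC))
E
```

```text
(no output)
```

View pics/top0c.png

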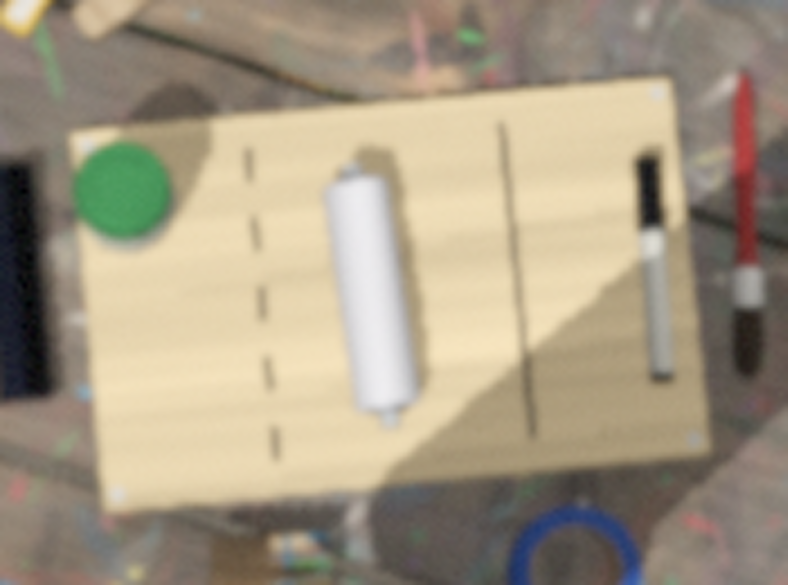

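The crop confirms it: the large roller lies between the dashed line (left, +y) and the solid line (right, -y). Next I'll measure the poses.

```bash
cat > h.py <<'E'
import numpy as np,cv2
from rig import get_calibration
def cam(n):
    c=get_calibration(n); f=200/np.tan(np.radians(c["vfov"]/2))
    return np.array([[f,0,c["cx"]],[0,f,c["cy"]],[0,0,1]]),np.array(c["dist"]),np.array(c["camera_from_world"])
def cast(n,px,z):
    K,d,T=cam(n); p=cv2.undistortPoints(np.array(px,float).reshape(-1,1,2),K,d).reshape(-1,2)
    R=T[:3,:3]; o=-R.T@T[:3,3]; r=np.c_[p,np.ones(len(p))]@R
    return o+r*((z-o[2])/r[:,2])[:,None]
def proj(n,P):
    K,d,T=cam(n); return cv2.projectPoints(np.array(P,float).reshape(-1,1,3),cv2.Rodrigues(T[:3,:3])[0],T[:3,3],K,d)[0].reshape(-1,2)
def line(im,x0,x1,y0,y1):
    """subpixel dark-line centre per row within a tilted corridor; (x0 at y0)->(x1 at y1)"""
    g=cv2.cvtColor(im,cv2.COLOR_BGR2GRAY).astype(float); out=[]
    for y in range(y0,y1+1):
        xc=x0+(x1-x0)*(y-y0)/(y1-y0); a=int(round(xc))-4; s=g[y,a:a+9]
        w=np.clip(np.median(s)-s-10,0,None)
        if w.sum()>15: out.append((a+(w*np.arange(9)).sum()/w.sum(),y))
    return np.array(out)
def roller(im,box):
    x0,y0,x1,y1=box; hsv=cv2.cvtColor(im,cv2.COLOR_BGR2HSV)
    m=((hsv[:,:,1]<45)&(hsv[:,:,2]>110)).astype(np.uint8); k=np.zeros_like(m); k[y0:y1,x0:x1]=1; m*=k
    n,l,st,ce=cv2.connectedComponentsWithStats(m); i=1+np.argmax(st[1:,4])
    return (l==i).astype(np.uint8)
def fit(P):
    vx,vy,x,y=cv2.fitLine(P[:,:2].astype(np.float32),cv2.DIST_L2,0,.01,.01).ravel()
    if vx<0: vx,vy=-vx,-vy
    return np.array([x,y]),np.array([vx,vy])
E
python3 - <<'E'
from h import *
im=cv2.imread("pics/top0.png")
L=line(im,366.5,373.3,121,193); print(len(L),L[[0,-1]])
W=cast("top",L,0.012); c,v=fit(W); print("line c",c,"dir",v,np.degrees(np.arctan2(v[1],v[0])),"ends",W[[0,-1]], np.linalg.norm(W[0]-W[-1]))
print("resid",np.abs((W[:,:2]-c)@[-v[1],v[0]]).max())
m=roller(im,(320,120,355,200)); print(m.sum())
rows=[(np.mean(np.nonzero(m[y])[0]),y,m[y].sum()) for y in range(400) if m[y].sum()>0]
print([(round(a,1),b,int(n)) for a,b,n in rows])
R=np.array([(a,y) for a,y,n in rows if n>9]); w=cast("top",R[2:-2],0.032)
rc,rv=fit(w); print("roller c",rc,"ang",np.degrees(np.arctan2(rv[1],rv[0])))
e=cast("top",R[[0,-1]],0.040); print("barrel ends",e,np.linalg.norm(e[0]-e[1]))
n=np.array([-v[1],v[0]]); print("roller axis dist to line",(e.mean(0)[:2]-c)@n,(w[:,:2].mean(0)-c)@n,"along",(e.mean(0)[:2]-W[[0,-1],:2].mean(0))@v)
print("board corners",cast("top",[(271.5,124),(404,113),(412,195.5),(279,208)],0.012))
o=cast("top",[(320,200)],0)
E
```

```text
66 [[365.77777778 122.        ]
 [372.79310345 191.        ]]
line c [ 0.56439626 -0.06425948] dir [0.9924949  0.12228611] 7.0240593 ends [[ 0.65931053 -0.0520219   0.012     ]
 [ 0.46467299 -0.07600547  0.012     ]] 0.1961096229178939
resid 0.0011731494576636009
836
[(np.float64(333.0), 131, 3), (np.float64(333.0), 132, 5), (np.float64(334.0), 133, 7), (np.float64(335.0), 134, 11), (np.float64(334.0), 135, 13), (np.float64(334.0), 136, 15), (np.float64(334.0), 137, 15), (np.float64(333.5), 138, 16), (np.float64(334.0), 139, 15), (np.float64(334.0), 140, 15), (np.float64(334.0), 141, 15), (np.float64(334.0), 142, 15), (np.float64(334.5), 143, 16), (np.float64(334.5), 144, 16), (np.float64(334.5), 145, 16), (np.float64(335.0), 146, 15), (np.float64(335.0), 147, 15), (np.float64(335.0), 148, 15), (np.float64(335.5), 149, 16), (np.float64(335.5), 150, 16), (np.float64(335.5), 151, 16), (np.float64(335.5), 152, 16), (np.float64(336.0), 153, 15), (np.float64(336.0), 154, 15), (np.float64(336.0), 155, 15), (np.float64(336.5), 156, 16), (np.float64(336.5), 157, 16), (np.float64(336.5), 158,
[... 676 characters left out ...]
4(340.5), 181, 16), (np.float64(340.5), 182, 16), (np.float64(340.0), 183, 15), (np.float64(340.0), 184, 15), (np.float64(339.5), 185, 12), (np.float64(338.5), 186, 10), (np.float64(341.0), 187, 5), (np.float64(341.0), 188, 5), (np.float64(341.5), 189, 4), (np.float64(341.0), 190, 1)]
roller c [0.5463225  0.02703118] ang 9.975056
barrel ends [[0.61724809 0.03463215 0.04      ]
 [0.47368994 0.02122415 0.04      ]] 0.14418292374330346
roller axis dist to line 0.09381028741921456 0.09281567292035936 along -0.005155532511071048
board corners [[ 0.64592268  0.21371973  0.012     ]
 [ 0.68891617 -0.16012232  0.012     ]
 [ 0.45526026 -0.18658048  0.012     ]
 [ 0.40968073  0.18447166  0.012     ]]
```

```bash
cat >> h.py <<'E'
from rig import bot
from scipy.spatial.transform import Rotation as Ro
def togo(P,v):
    s=bot.read_state(); R=np.array(s["tcp_rot"]); v=np.array([v[0],v[1],0]); v/=np.linalg.norm(v)
    z=np.array([0,0,-1.]); T=np.c_[np.cross(v,z),v,z]
    print("lin mm",np.round(R.T@(np.array(P)-s["position"])*1e3,1),"rot",np.round(Ro.from_matrix(R.T@T).as_rotvec(degrees=True),2),"t",s["time_s"],"F",np.round(s["force"],1),"pos",np.round(s["position"],4))
E
python3 - <<'E'
from h import *
v=(0.9925,0.1223); togo((0.5394,0.0776,0.23),v)
E
```

```text
lin mm [ 523.  -471.7   -7.2] rot [ -0.08  -0.09 -72.57] t 0.1 F [ 0.3  0.4 -0.5] pos [ 0.2586 -0.5683  0.2217]
```

Call:
play_rows --fingers '[0, 0, 0, 0, 0, 0, 0, 0, 0, 0, 0, 0, 0, 0, 0, 0, 0, 0, 0, 0]' --linear '[[0, 0, -40], [35, -31, -40], [70, -63, -40], [105, -94, -40], [140, -126, -40], [175, -157, -40], [210, -189, -40], [245, -220, -40], [280, -252, -40], [315, -283, -40], [350, -315, -40], [385, -346, -40], [420, -378, -40], [455, -409, -40], [490, -441, -40], [523, -472, -40], [523, -472, -20], [523, -472, -8], [523, -472, -8], [523, -472, -8]]' --rot '[[0, 0, 0], [0, 0, -5], [0, 0, -10], [0, 0, -15], [0, 0, -20], [0, 0, -25], [0, 0, -30], [0, 0, -35], [0, 0, -40], [0, 0, -45], [0, 0, -50], [0, 0, -55], [0, 0, -60], [0, 0, -65], [0, 0, -70], [0, 0, -72.5], [0, 0, -72.5], [0, 0, -72.5], [0, 0, -72.5], [0, 0, -72.5]]'

```text
time_s: 2.1
position: [0.539, 0.0764, 0.2302]
tcp_rot: [[-0.12, 0.993, -0.001], [0.993, 0.12, -0.0], [0.0, -0.001, -1.0]]
force: [-0.3, 0.1, 0.1]
opening: 0.995
```

```bash
python3 - <<'E'
from h import *
from rig import capture
v=(0.9925,0.1223); togo((0.5394,0.0776,0.024),v)
for n in("scene","top"):
    im=capture(n)[:,:,::-1].copy(); cv2.imwrite(f"pics/{n}1.png",im)
    if n=="scene": cv2.imwrite("pics/scene1c.png",cv2.resize(im[120:270,230:480],None,fx=3,fy=3,interpolation=cv2.INTER_CUBIC))
E
```

```text
lin mm [  1.1   0.9 206.2] rot [-0.08 -0.01 -0.16] t 2.1 F [-0.3  0.1  0.1] pos [0.539  0.0764 0.2302]
```

View pics/scene1c.png

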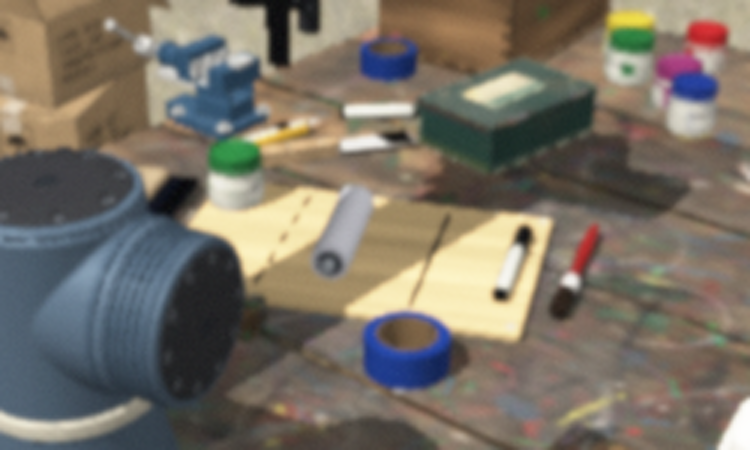

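View pics/top1.png

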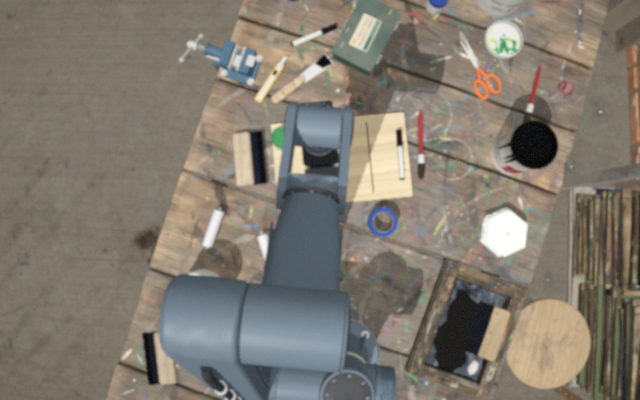

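The gripper hangs over the board's +y half, and the top view still shows the solid line clear at (370,160). In the scene crop the roller spans (345,190)-(330,265) and the solid line (447,217)-(412,303). I'll cross-check my positions in this second view.

```bash
python3 - <<'E'
from h import *
im=cv2.imread("pics/top1.png"); L=line(im,366.5,373.3,121,193); W=cast("top",L,.012); c,v=fit(W)
print("line again",c,np.degrees(np.arctan2(v[1],v[0])),W[[0,-1]],np.mean(W,0))
# scene view
px=np.array([(447,217),(412,303)])/3+[230,120]
s=cast("scene",px,.012); print("scene line ends",s,np.linalg.norm(s[0]-s[1]))
e=np.array([(359,185),(331,262)])/3+[230,120]
print("proj line ends top->scene crop",(proj("scene",W[[0,-1]])-[230,120])*3)
E=[[0.6172,0.0346,.032],[0.4737,0.0212,.032]]
print("proj roller axis ends ->scene crop",(proj("scene",E)-[230,120])*3)
E
```

```text
line again [ 0.56089085 -0.06427735] 6.9680457 [[ 0.65646669 -0.05270943  0.012     ]
 [ 0.46467627 -0.07611824  0.012     ]] [ 0.56089083 -0.06427735  0.012     ]
scene line ends [[ 0.64563111 -0.05679659  0.012     ]
 [ 0.46269539 -0.08130741  0.012     ]] 0.1845704685302072
proj line ends top->scene crop [[446.54484769 212.04409415]
 [407.65272913 300.93413508]]
proj roller axis ends ->scene crop [[359.47226376 197.18595626]
 [319.55023862 259.91377986]]
```

Call:
play_rows --fingers '[0, 0, 0, 0, 0, 0, 0, 0, 0]' --linear '[[1, 1, 40], [1, 1, 80], [1, 1, 120], [1, 1, 155], [1, 1, 180], [1, 1, 195], [1, 1, 204], [1, 1, 206], [1, 1, 206]]' --rot '[[0, 0, -0.2], [0, 0, -0.2], [0, 0, -0.2], [0, 0, -0.2], [0, 0, -0.2], [0, 0, -0.2], [0, 0, -0.2], [0, 0, -0.2], [0, 0, -0.2]]'

```text
time_s: 3.1
position: [0.541, 0.078, 0.0252]
tcp_rot: [[-0.124, 0.992, 0.001], [0.992, 0.124, -0.0], [-0.0, 0.001, -1.0]]
force: [-0.5, 0.4, 0.2]
opening: 0.997
```

```bash
python3 - <<'E'
from h import *
from rig import capture
v=(0.9925,0.1223); togo((0.5394,0.0776,0.024),v)
im=capture("scene")[:,:,::-1].copy(); cv2.imwrite("pics/scene2c.png",cv2.resize(im[120:270,230:480],None,fx=3,fy=3,interpolation=cv2.INTER_CUBIC))
im=capture("top")[:,:,::-1].copy(); cv2.imwrite("pics/top2c.png",cv2.resize(im[95:225,255:430],None,fx=4,fy=4,interpolation=cv2.INTER_CUBIC))
E
```

```text
lin mm [-0.2 -1.7  1.2] rot [0.07 0.01 0.09] t 3.1 F [-0.5  0.4  0.2] pos [0.541  0.078  0.0252]
```

View pics/scene2c.png

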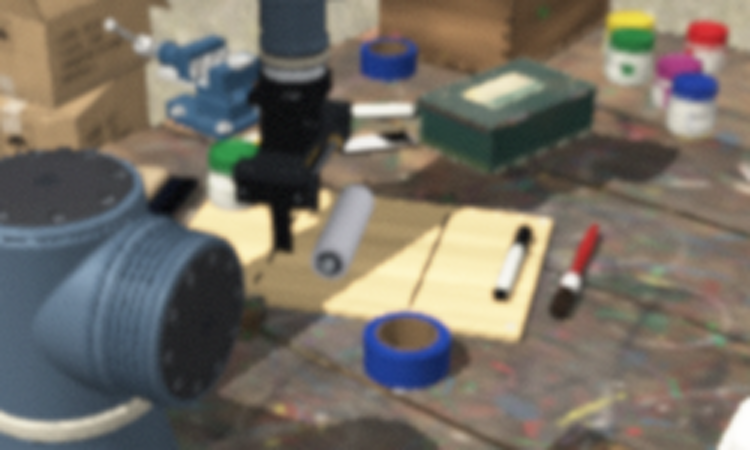

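View pics/top2c.png

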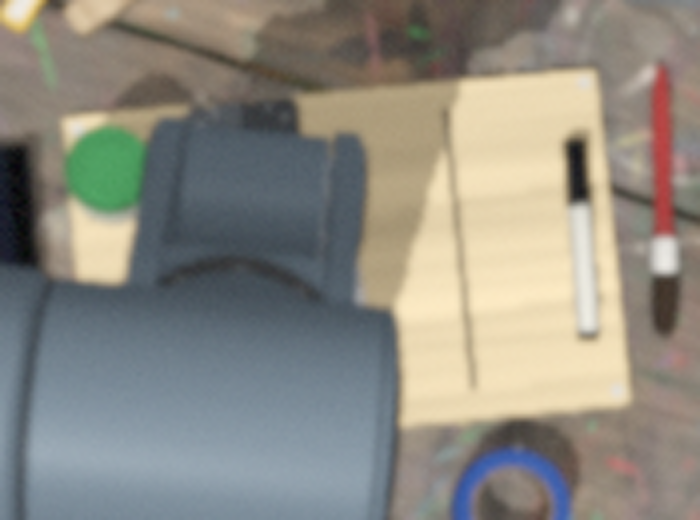

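Both fingers sit behind the roller on the +y side and the roller is undisturbed. Starting a slow push.

Call:
play_rows --fingers '[0, 0, 0, 0, 0, 0, 0, 0, 0, 0, 0, 0, 0, 0, 0, 0, 0, 0, 0, 0]' --linear '[[-4, 0, 0], [-8, 0, 0], [-10, 0, 0], [-11, 0, 0], [-12, 0, 0], [-13, 0, 0], [-14, 0, 0], [-15, 0, 0], [-16, 0, 0], [-17, 0, 0], [-18, 0, 0], [-19, 0, 0], [-20, 0, 0], [-21, 0, 0], [-22, 0, 0], [-23, 0, 0], [-24, 0, 0], [-25, 0, 0], [-26, 0, 0], [-27, 0, 0]]' --rot '[[0, 0, 0], [0, 0, 0], [0, 0, 0], [0, 0, 0], [0, 0, 0], [0, 0, 0], [0, 0, 0], [0, 0, 0], [0, 0, 0], [0, 0, 0], [0, 0, 0], [0, 0, 0], [0, 0, 0], [0, 0, 0], [0, 0, 0], [0, 0, 0], [0, 0, 0], [0, 0, 0], [0, 0, 0], [0, 0, 0]]'

```text
time_s: 5.2
position: [0.5437, 0.0515, 0.0246]
tcp_rot: [[-0.125, 0.992, 0.0], [0.992, 0.125, -0.0], [-0.0, 0.0, -1.0]]
force: [-0.7, 0.7, -0.2]
opening: 0.998
```

Call:
play_rows --fingers '[0, 0, 0, 0, 0, 0, 0, 0, 0, 0, 0, 0, 0, 0, 0, 0, 0, 0, 0, 0]' --linear '[[-2, 0, 0], [-4, 0, 0], [-6, 0, 0], [-8, 0, 0], [-10, 0, 0], [-12, 0, 0], [-14, 0, 0], [-16, 0, 0], [-18, 0, 0], [-20, 0, 0], [-22, 0, 0], [-24, 0, 0], [-26, 0, 0], [-28, 0, 0], [-29.5, 0, 0], [-30.5, 0, 0], [-31, 0, 0], [-31.5, 0, 0], [-32, 0, 0], [-32, 0, 0]]' --rot '[[0, 0, 0], [0, 0, 0], [0, 0, 0], [0, 0, 0], [0, 0, 0], [0, 0, 0], [0, 0, 0], [0, 0, 0], [0, 0, 0], [0, 0, 0], [0, 0, 0], [0, 0, 0], [0, 0, 0], [0, 0, 0], [0, 0, 0], [0, 0, 0], [0, 0, 0], [0, 0, 0], [0, 0, 0], [0, 0, 0]]'

```text
time_s: 7.2
position: [0.5477, 0.0198, 0.0246]
tcp_rot: [[-0.125, 0.992, 0.0], [0.992, 0.125, -0.0], [-0.0, 0.0, -1.0]]
force: [-0.7, 0.5, -0.1]
opening: 1.0
```

```bash
python3 - <<'E'
from h import *
from rig import capture
s=bot.read_state(); print(s["position"],s["force"],s["time_s"])
im=capture("scene")[:,:,::-1].copy(); cv2.imwrite("pics/scene3.png",im); cv2.imwrite("pics/scene3c.png",cv2.resize(im[160:250,300:430],None,fx=6,fy=6,interpolation=cv2.INTER_CUBIC))
im=capture("top")[:,:,::-1].copy();cv2.imwrite("pics/top3.png",im); cv2.imwrite("pics/top3c.png",cv2.resize(im[95:225,255:430],None,fx=4,fy=4,interpolation=cv2.INTER_CUBIC))
E
```

```text
[0.54766021 0.01981386 0.0245637 ] [-0.66234411  0.48580777 -0.1096828 ] 7.2
```

View pics/scene3c.png

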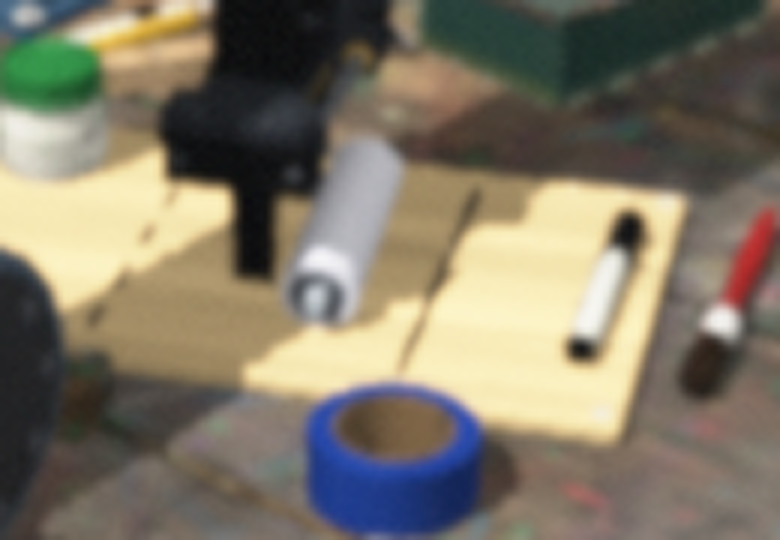

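View pics/top3c.png

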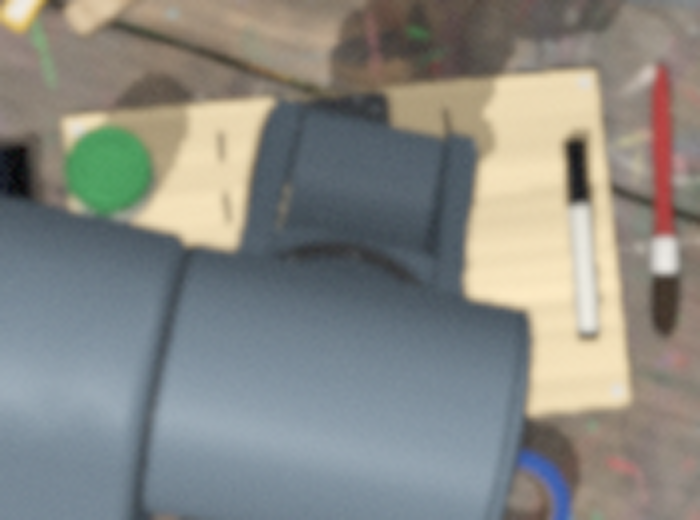

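The roller has rolled toward the line. Its near end face is now at about scene px (353,210), against (340,208) before, and the line's near end is at about (367,222). I'll track progress by casting the end face onto z=0.032.

```bash
python3 - <<'E'
from h import *
v=np.array([0.9926,0.1213]); n=np.array([-v[1],v[0]])
c=np.array([0.5609,-0.0643])
a=cast("scene",[(331/3+230,263/3+120),(319/6+300,300/6+160)],.032)
l=cast("scene",[(447/3+230,217/3+120),(412/3+230,303/3+120),(476/6+300,190/6+160),(404/6+300,368/6+160)],.012)
print(a,(a[:,:2]-c)@n*1e3,(a[:,:2]-c)@v*1e3); print(l,(l[:,:2]-c)@n*1e3)
s=bot.read_state(); print("tcp",(s["position"][:2]-c)@n*1e3)
E
```

```text
[[ 0.47239871  0.00821096  0.032     ]
 [ 0.47426166 -0.03225007  0.032     ]] [82.70958409 42.32198721] [-79.05080343 -82.10956287]
[[ 0.64563111 -0.05679659  0.012     ]
 [ 0.46269539 -0.08130741  0.012     ]
 [ 0.65047646 -0.05634389  0.012     ]
 [ 0.4609482  -0.08192591  0.012     ]] [-2.82999649 -4.96933757 -2.96839515 -5.37132663]
tcp 85.1090741975997
```

Call:
play_rows --fingers '[0, 0, 0, 0, 0]' --linear '[[0, 0, 0], [0, 0, 0], [0, 0, 0], [0, 0, 0], [0, 0, 0]]' --rot '[[0, 0, 0], [0, 0, 0], [0, 0, 0], [0, 0, 0], [0, 0, 0]]'

```text
time_s: 7.8
position: [0.5477, 0.0198, 0.0245]
tcp_rot: [[-0.125, 0.992, 0.0], [0.992, 0.125, -0.0], [-0.0, 0.0, -1.0]]
force: [0.7, -0.1, 0.2]
opening: 1.002
```

```bash
python3 - <<'E'
from h import *
from rig import capture
im=capture("scene")[:,:,::-1].copy(); cv2.imwrite("pics/scene4.png",im); cv2.imwrite("pics/scene4c.png",cv2.resize(im[160:250,300:430],None,fx=6,fy=6,interpolation=cv2.INTER_CUBIC))
E
```

```text
(no output)
```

View pics/scene4c.png

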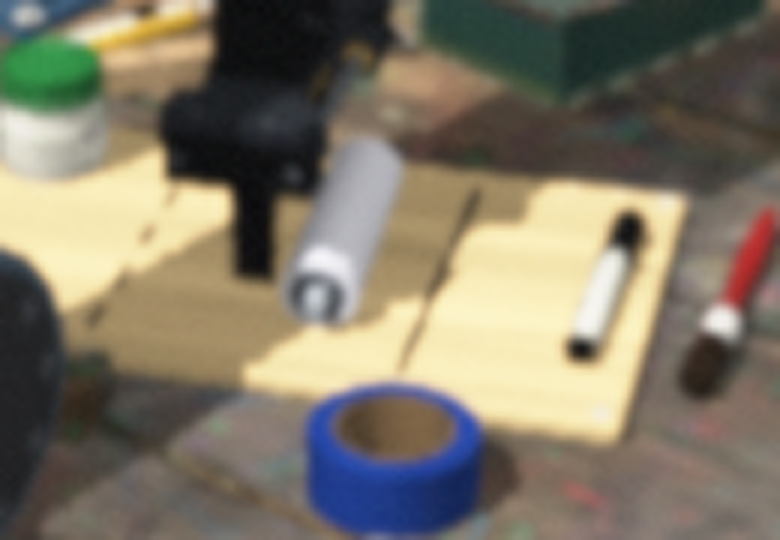

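Call:
play_rows --fingers '[0, 0, 0, 0, 0, 0, 0, 0, 0, 0, 0, 0, 0, 0, 0, 0, 0, 0, 0, 0]' --linear '[[-2, 0, 0], [-4, 0, 0], [-6, 0, 0], [-8, 0, 0], [-10, 0, 0], [-12, 0, 0], [-14, 0, 0], [-16, 0, 0], [-18, 0, 0], [-20, 0, 0], [-22, 0, 0], [-23.5, 0, 0], [-25, 0, 0], [-26, 0, 0], [-27, 0, 0], [-28, 0, 0], [-28.5, 0, 0], [-29, 0, 0], [-29.5, 0, 0], [-30, 0, 0]]' --rot '[[0, 0, 0], [0, 0, 0], [0, 0, 0], [0, 0, 0], [0, 0, 0], [0, 0, 0], [0, 0, 0], [0, 0, 0], [0, 0, 0], [0, 0, 0], [0, 0, 0], [0, 0, 0], [0, 0, 0], [0, 0, 0], [0, 0, 0], [0, 0, 0], [0, 0, 0], [0, 0, 0], [0, 0, 0], [0, 0, 0]]'

```text
time_s: 9.85
position: [0.5514, -0.0099, 0.0246]
tcp_rot: [[-0.125, 0.992, -0.0], [0.992, 0.125, 0.0], [0.0, -0.0, -1.0]]
force: [-0.2, 0.9, 0.0]
opening: 0.996
```

Call:
play_rows --fingers '[0, 0]' --linear '[[0, 0, 0], [0, 0, 0]]' --rot '[[0, 0, 0], [0, 0, 0]]'

```text
time_s: 10.05
position: [0.5514, -0.01, 0.0245]
tcp_rot: [[-0.125, 0.992, 0.0], [0.992, 0.125, -0.0], [-0.0, 0.0, -1.0]]
force: [-0.1, 0.3, -1.0]
opening: 1.003
```

```bash
python3 - <<'E'
from h import *
from rig import capture
im=capture("scene")[:,:,::-1].copy(); cv2.imwrite("pics/scene5.png",im); cv2.imwrite("pics/scene5c.png",cv2.resize(im[160:250,300:430],None,fx=6,fy=6,interpolation=cv2.INTER_CUBIC))
E
```

```text
(no output)
```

View pics/scene5c.png

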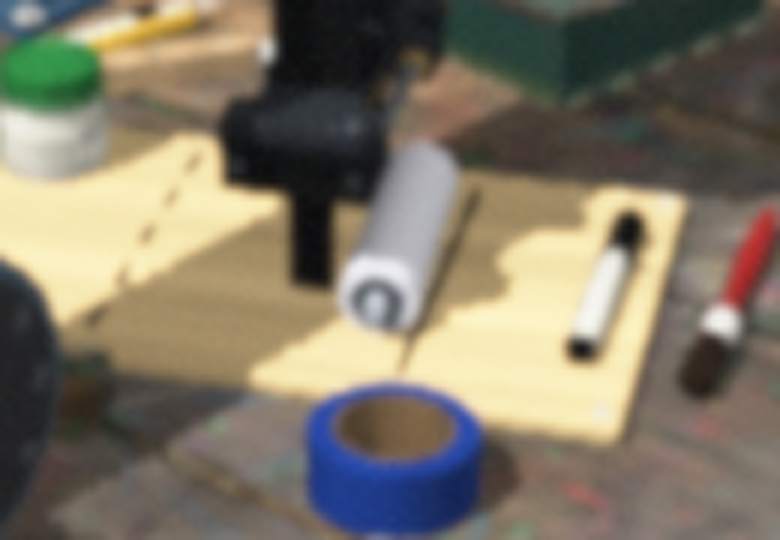

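Call:
play_rows --fingers '[0, 0, 0, 0, 0, 0, 0, 0]' --linear '[[10, 0, 0], [20, 0, -25], [40, 0, -65], [70, 0, -100], [105, 0, -130], [140, 0, -150], [160, 0, -150], [160, 0, -150]]' --rot '[[0, 0, 0], [0, 0, 0], [0, 0, 0], [0, 0, 0], [0, 0, 0], [0, 0, 0], [0, 0, 0], [0, 0, 0]]'

```text
time_s: 10.9
position: [0.5306, 0.152, 0.1755]
tcp_rot: [[-0.129, 0.992, 0.001], [0.992, 0.129, 0.001], [0.001, 0.001, -1.0]]
force: [0.4, -0.6, -0.2]
opening: 0.999
```

```bash
python3 - <<'E'
from h import *
from rig import capture
im=capture("top")[:,:,::-1].copy();cv2.imwrite("pics/top6.png",im); cv2.imwrite("pics/top6c.png",cv2.resize(im[95:225,255:430],None,fx=4.5,fy=4.5,interpolation=cv2.INTER_CUBIC))
E
```

```text
(no output)
```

View pics/top6c.png

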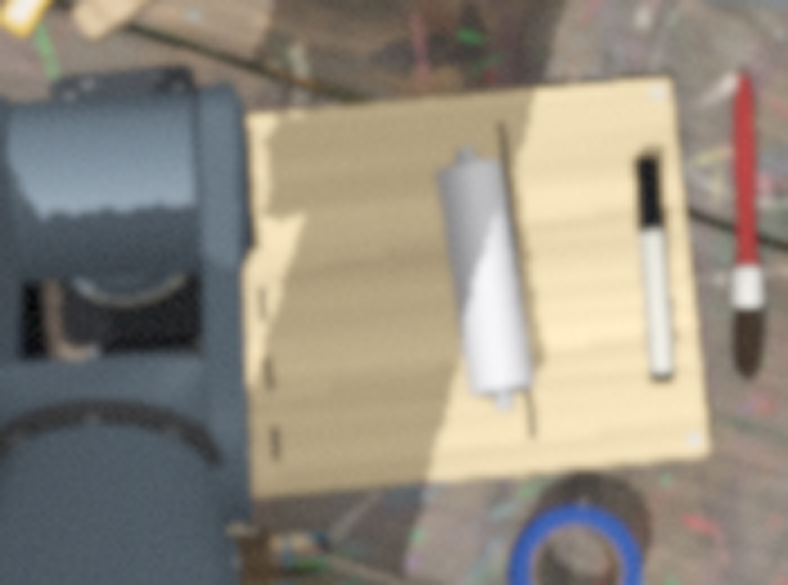

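The top view is clear: the roller is at about px (362,155), parallel to the line and slightly left of it. Measuring the remaining distance.

```bash
cat >> h.py <<'E'
LC=np.array([0.5609,-0.0643]); LV=np.array([0.9926,0.1216]); LN=np.array([-LV[1],LV[0]])
def meas(im,xr,yr):
    """per row barrel mid from saturation half-level crossings (both edges), cast at axis height"""
    S=cv2.cvtColor(im,cv2.COLOR_BGR2HSV)[:,:,1].astype(float); out=[]
    for y in range(*yr):
        s=S[y,xr[0]:xr[1]]; lo=s.min(); t=45
        k=np.nonzero(s<t)[0]
        if len(k)<8: continue
        a,b=k[0],k[-1]
        if a==0 or b==len(s)-1: continue
        ea=a-1+(s[a-1]-t)/(s[a-1]-s[a]); eb=b+(t-s[b])/(s[b+1]-s[b]); out.append((xr[0]+ea,xr[0]+eb,y))
    return np.array(out)
def rep(o):
    w=np.c_[(o[:,0]+o[:,1])/2,o[:,2]]; w=cast("top",w,.032); c,v=fit(w)
    print("rows",o[0,2],o[-1,2],"width px",np.round(np.percentile(o[:,1]-o[:,0],[10,50,90]),1),"dist mm",np.round((w[:,:2].mean(0)-LC)@LN*1e3,2),"ang rel",round(np.degrees(np.arctan2(v[1],v[0])-np.arctan2(LV[1],LV[0])),2),"s range",np.round((w[[0,-1],:2]-LC)@LV*1e3,1))
E
python3 - <<'E'
from h import *
im=cv2.imread("pics/top6.png"); o=meas(im,(347,378),(132,181)); o=o[(o[:,1]-o[:,0])>11]; print(np.round(o[::4],1)); rep(o)
im=cv2.imread("pics/top0.png"); o=meas(im,(322,355),(136,184)); o=o[(o[:,1]-o[:,0])>11]; rep(o)
c=cast("top",[(366.5+0,121.5),(373.3,192.5)],.012); print("line mid s",(c[:,:2].mean(0)-LC)@LV*1e3)
togo((0.5514,-0.0099,0.025),LV)
E
```

```text
[[352.7 366.8 132. ]
 [351.6 367.5 136. ]
 [352.3 368.  140. ]
 [353.1 368.6 144. ]
 [353.5 369.3 148. ]
 [354.1 369.8 152. ]
 [354.8 370.5 156. ]
 [355.4 370.8 160. ]
 [356.1 371.5 164. ]
 [356.4 372.  168. ]
 [356.6 372.6 172. ]
 [357.4 373.3 176. ]
 [358.  373.2 180. ]]
rows 132.0 180.0 width px [15.4 15.7 15.9] dist mm 21.0 ang rel 2.28 s range [ 68.7 -66. ]
rows 136.0 183.0 width px [15.6 15.7 15.8] dist mm 92.41 ang rel 3.02 s range [ 64.1 -67.8]
line mid s -0.41694652266637644
lin mm [-1.616e+02  1.000e-01  1.498e+02] rot [0.   0.01 0.36] t 10.95 F [ 0.1  0.8 -0.4] pos [0.5306 0.1503 0.1748]
```

Remaining distance is 21 mm, but a skew of about 2.3° persists (3.0° at the start). A gentle push just rolls the roller without yawing it. A brisker jab through the finger nearer the lagging end should straighten it, so I'll set up for that.

```bash
python3 - <<'E'
from h import *
P=LC+LV*.009+LN*.064; print(P); togo((*P,0.025),LV)
E
```

```text
[5.62051e-01 3.20800e-04]
lin mm [-152.8   12.   149.8] rot [0.   0.01 0.36] t 10.95 F [ 0.1  0.8 -0.4] pos [0.5306 0.1503 0.1748]
```

Call:
play_rows --fingers '[0, 0, 0, 0, 0, 0, 0, 0, 0]' --linear '[[-40, 4, 0], [-80, 8, 20], [-115, 11, 45], [-140, 11, 75], [-151, 11, 105], [-151.5, 11, 130], [-151.5, 11, 145], [-151.5, 11, 150], [-151.5, 11, 150]]' --rot '[[0, 0, 0.3], [0, 0, 0.3], [0, 0, 0.3], [0, 0, 0.3], [0, 0, 0.3], [0, 0, 0.3], [0, 0, 0.3], [0, 0, 0.3], [0, 0, 0.3]]'

```text
time_s: 11.85
position: [0.5603, -0.0007, 0.0234]
tcp_rot: [[-0.118, 0.993, -0.003], [0.993, 0.118, 0.0], [0.001, -0.003, -1.0]]
force: [-0.6, 0.3, 0.2]
opening: 1.001
```

```bash
python3 - <<'E'
from h import *
P=LC+LV*.009+LN*.064; print(P); togo((*P,0.025),LV)
E
```

```text
[5.62051e-01 3.20800e-04]
lin mm [ 0.9  1.8 -1.6] rot [-0.15 -0.04 -0.19] t 11.85 F [-0.6  0.3  0.2] pos [ 0.5603 -0.0007  0.0234]
```

Call:
play_rows --fingers '[0, 0, 0, 0, 0, 0, 0]' --linear '[[-5, 0, 0], [-10, 0, 0], [-14, 0, 0], [-14, 0, 0], [-14, 0, 0], [-14, 0, 0], [-14, 0, 0]]' --rot '[[0, 0, 0], [0, 0, 0], [0, 0, 0], [0, 0, 0], [0, 0, 0], [0, 0, 0], [0, 0, 0]]'

```text
time_s: 12.55
position: [0.5628, -0.0139, 0.0246]
tcp_rot: [[-0.12, 0.993, -0.0], [0.993, 0.12, 0.0], [0.0, -0.0, -1.0]]
force: [-0.1, -0.5, 0.2]
opening: 1.003
```

Call:
play_rows --fingers '[0, 0, 0, 0, 0, 0, 0, 0]' --linear '[[10, 0, 0], [20, 0, -25], [40, 0, -65], [70, 0, -90], [105, 0, -100], [140, 0, -100], [140, 0, -100], [140, 0, -100]]' --rot '[[0, 0, 0], [0, 0, 0], [0, 0, 0], [0, 0, 0], [0, 0, 0], [0, 0, 0], [0, 0, 0], [0, 0, 0]]'

```text
time_s: 13.35
position: [0.5455, 0.1263, 0.1245]
tcp_rot: [[-0.122, 0.993, -0.0], [0.993, 0.122, -0.0], [-0.0, -0.0, -1.0]]
force: [1.1, -0.0, -0.6]
opening: 1.0
```

```bash
python3 - <<'E'
from h import *
from rig import capture
im=capture("top")[:,:,::-1].copy();cv2.imwrite("pics/top7.png",im); cv2.imwrite("pics/top7c.png",cv2.resize(im[95:225,255:430],None,fx=4.5,fy=4.5,interpolation=cv2.INTER_CUBIC))
o=meas(im,(350,386),(132,182)); o=o[(o[:,1]-o[:,0])>11]; print(np.round(o[::8],1)); rep(o); rep(o[5:-4])
togo((0.56,0,.025),LV)
E
```

```text
[[357.1 371.7 132. ]
 [357.5 372.8 140. ]
 [358.4 374.  148. ]
 [359.1 375.2 156. ]
 [360.5 376.4 164. ]
 [361.8 377.6 172. ]
 [362.8 377.3 180. ]]
rows 132.0 181.0 width px [15.3 15.7 16. ] dist mm 7.69 ang rel 1.73 s range [ 67.5 -69.6]
rows 137.0 177.0 width px [15.3 15.8 16.1] dist mm 7.51 ang rel 2.13 s range [ 53.5 -58.9]
lin mm [-126.1   -1.    99.4] rot [-0.03  0.02 -0.06] t 13.4 F [ 0.1  0.2 -0.5] pos [0.5458 0.1253 0.1244]
```

View pics/top7c.png

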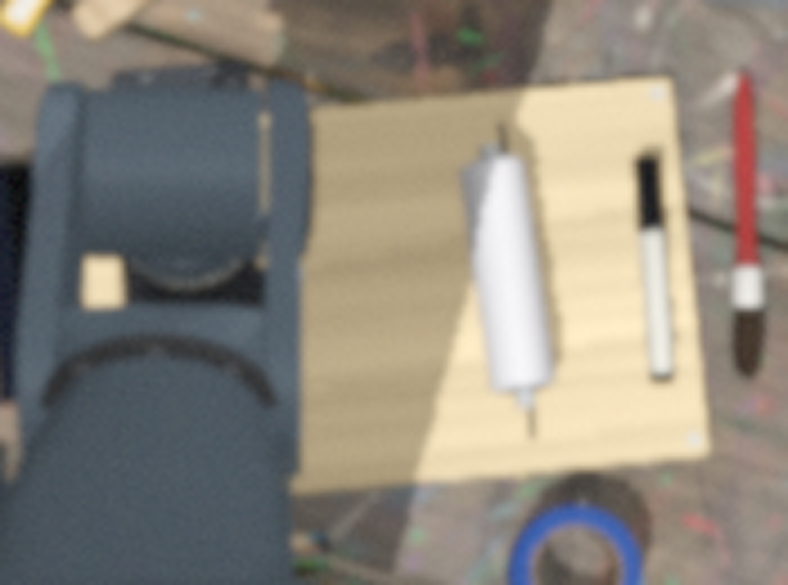

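There are 7.6 mm left and the skew is still about 2°. To take it out, I'll straddle the roller diagonally with the fully open fingers. Turning the wrist then nudges its opposite ends without gripping it.

```bash
python3 - <<'E'
from h import *
P=LC-LV*.001+LN*.0076; print(P)
togo((*P,0.025),LV); a=np.radians(7+2+55); togo((*P,0.025),(np.cos(a),np.sin(a))); print(bot.read_state()["joint_positions"])
E
```

```text
[ 0.55898324 -0.05687784]
lin mm [-182.5   -8.8   99.4] rot [-0.03  0.02 -0.06] t 13.4 F [ 0.1  0.2 -0.5] pos [0.5458 0.1253 0.1244]
lin mm [-182.5   -8.8   99.4] rot [-4.000e-02 -0.000e+00 -5.707e+01] t 13.4 F [ 0.1  0.2 -0.5] pos [0.5458 0.1253 0.1244]
[ 1.51171277e+00  3.29771616e+01  9.66344317e+01 -2.46328496e-02
  5.04168488e+01 -5.39809835e+00]
```

Call:
play_rows --fingers '[0, 0, 0, 0, 0, 0, 0, 0, 0, 0, 0, 0, 0]' --linear '[[-30, -2, 0], [-60, -4, 0], [-95, -6, 0], [-130, -8, 0], [-160, -9, 0], [-178, -9, 0], [-182, -9, 0], [-182, -9, 0], [-182, -9, 30], [-182, -9, 60], [-182, -9, 85], [-182, -9, 99], [-182, -9, 99]]' --rot '[[0, 0, -8], [0, 0, -16], [0, 0, -24], [0, 0, -32], [0, 0, -40], [0, 0, -48], [0, 0, -57], [0, 0, -57], [0, 0, -57], [0, 0, -57], [0, 0, -57], [0, 0, -57], [0, 0, -57]]'

```text
time_s: 14.7
position: [0.5574, -0.0564, 0.0236]
tcp_rot: [[-0.897, 0.442, -0.004], [0.442, 0.897, 0.001], [0.004, -0.001, -1.0]]
force: [-0.3, 0.3, 0.9]
opening: 1.004
```

```bash
python3 - <<'E'
from h import *
from rig import capture
s=bot.read_state(); d=np.array(s["position"][:2])-LC; R=s["tcp_rot"]
print("dist",d@LN*1e3,"s",d@LV*1e3,"z",s["position"][2],"yaw rel line",np.degrees(np.arctan2(R[1][1],R[0][1]))-6.98)
im=capture("scene")[:,:,::-1].copy(); cv2.imwrite("pics/scene8c.png",cv2.resize(im[160:250,300:430],None,fx=6,fy=6,interpolation=cv2.INTER_CUBIC))
E
```

```text
dist 8.24561019526223 s -2.499217373814201 z 0.023638750989646507 yaw rel line 56.763272191835725
```

View pics/scene8c.png

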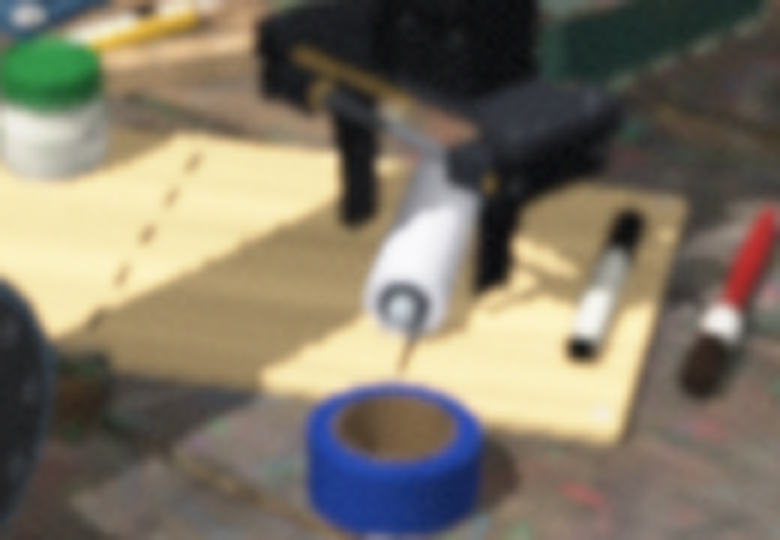

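Call:
play_rows --fingers '[0, 0, 0, 0, 0, 0, 0, 0, 0, 0, 0, 0, 0, 0, 0, 0]' --linear '[[-0.5, -0.8, 0], [-1, -1.6, 0], [-1.5, -2.4, 0], [-2, -3.2, 0], [-2.5, -4, 0], [-3, -4.5, 0], [-3.3, -5, 0], [-3.3, -5, 0], [-3.3, -5, 0], [-3.3, -5, 0], [-3.3, -5, 0], [-3.3, -5, 0], [-3.3, -5, 0], [-3.3, -5, 0], [-3.3, -5, 0], [-3.3, -5, 0]]' --rot '[[0, 0, 1.5], [0, 0, 3], [0, 0, 4.5], [0, 0, 6], [0, 0, 7], [0, 0, 8], [0, 0, 9], [0, 0, 10], [0, 0, 11], [0, 0, 12], [0, 0, 13], [0, 0, 14], [0, 0, 15], [0, 0, 16], [0, 0, 16], [0, 0, 16]]'

```text
time_s: 16.35
position: [0.5597, -0.0627, 0.0256]
tcp_rot: [[-0.742, 0.671, -0.0], [0.671, 0.742, -0.0], [0.0, -0.0, -1.0]]
force: [0.3, 0.3, -0.7]
opening: 0.998
```

```bash
python3 - <<'E'
from h import *
from rig import capture
s=bot.read_state(); d=np.array(s["position"][:2])-LC; R=s["tcp_rot"]
print("dist",d@LN*1e3,"s",d@LV*1e3,"z",s["position"][2],"yaw rel line",np.degrees(np.arctan2(R[1][1],R[0][1]))-6.98,s["moment"])
im=capture("scene")[:,:,::-1].copy(); cv2.imwrite("pics/scene9c.png",cv2.resize(im[160:250,300:430],None,fx=6,fy=6,interpolation=cv2.INTER_CUBIC))
E
```

```text
dist 1.6870588954068675 s -0.9556355713042154 z 0.025556413367558158 yaw rel line 40.88054374695659 [ 0.08936051 -0.11256572  0.05231615]
```

View pics/scene9c.png

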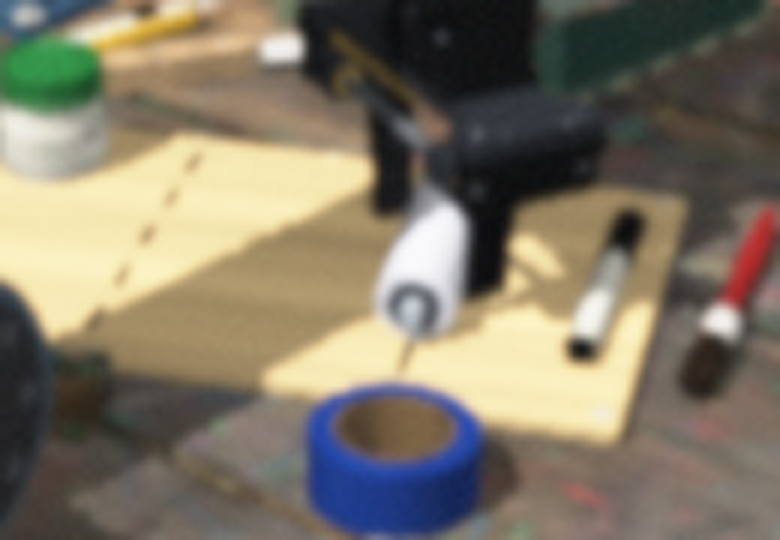

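Call:
play_rows --fingers '[0, 0, 0, 0, 0, 0, 0, 0, 0, 0]' --linear '[[0, 0, 0], [0, 0, -25], [0, 0, -60], [10, 9, -90], [30, 26, -100], [60, 52, -100], [90, 78, -100], [120, 104, -100], [136, 118, -100], [136, 118, -100]]' --rot '[[0, 0, -6], [0, 0, -6], [0, 0, -6], [0, 0, -6], [0, 0, -6], [0, 0, -6], [0, 0, -6], [0, 0, -6], [0, 0, -6], [0, 0, -6]]'

```text
time_s: 17.4
position: [0.5372, 0.1187, 0.1256]
tcp_rot: [[-0.81, 0.587, -0.0], [0.587, 0.81, 0.001], [0.001, 0.0, -1.0]]
force: [-0.2, 0.1, -0.6]
opening: 1.0
```

```bash
python3 - <<'E'
from h import *
from rig import capture
im=capture("top")[:,:,::-1].copy();cv2.imwrite("pics/top10.png",im); cv2.imwrite("pics/top10c.png",cv2.resize(im[95:225,255:430],None,fx=4.5,fy=4.5,interpolation=cv2.INTER_CUBIC))
o=meas(im,(350,390),(132,182)); o=o[(o[:,1]-o[:,0])>11]; print(np.round(o[::6],1)); rep(o); rep(o[5:-4]);rep(o[8:-8])
s=bot.read_state(); print(s["time_s"],s["position"])
E
```

```text
[[359.1 373.8 132. ]
 [359.4 374.6 138. ]
 [360.2 375.6 144. ]
 [360.5 376.4 150. ]
 [361.4 377.2 156. ]
 [362.2 377.9 162. ]
 [363.1 378.8 168. ]
 [364.  379.8 174. ]
 [364.8 378.8 180. ]]
rows 132.0 180.0 width px [15.3 15.7 15.9] dist mm 2.14 ang rel 1.57 s range [ 67.  -67.6]
rows 137.0 176.0 width px [15.3 15.8 15.9] dist mm 2.06 ang rel 1.79 s range [ 52.9 -56.6]
rows 140.0 172.0 width px [15.4 15.8 15.9] dist mm 2.16 ang rel 1.71 s range [ 44.5 -45.4]
17.45 [0.53775874 0.11717146 0.12560202]
```

View pics/top10c.png

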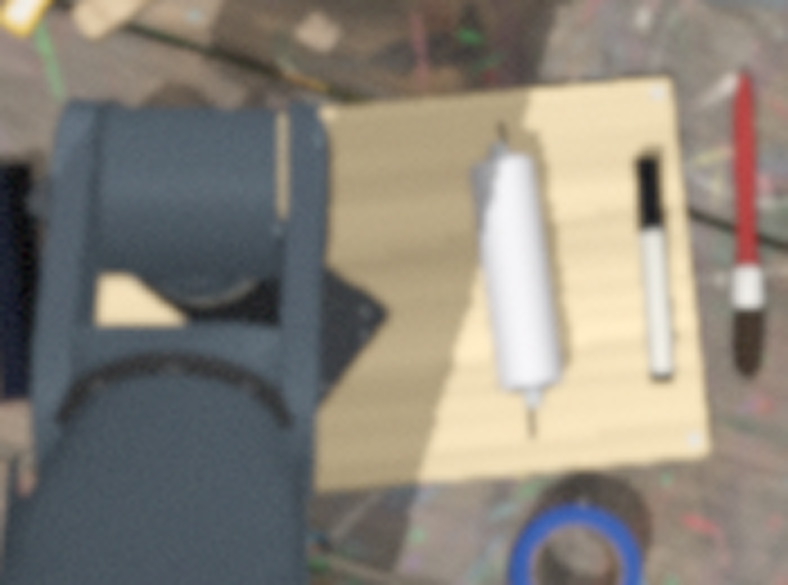

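```bash
python3 - <<'E'
from h import *
P=LC-LV*.0005+LN*.002; a=np.radians(7+55); togo((*P,0.025),(np.cos(a),np.sin(a)))
E
```

```text
lin mm [-123.6 -132.1  100.6] rot [-0.01  0.01 -7.98] t 17.45 F [-1.2 -1.1  0.3] pos [0.5378 0.1172 0.1256]
```

Call:
play_rows --fingers '[0, 0, 0, 0, 0, 0, 0, 0, 0, 0, 0]' --linear '[[-25, -27, 0], [-50, -53, 0], [-75, -80, 0], [-100, -106, 0], [-118, -125, 0], [-123, -131, 10], [-123, -131, 40], [-123, -131, 70], [-123, -131, 92], [-123, -131, 100], [-123, -131, 100]]' --rot '[[0, 0, -2], [0, 0, -4], [0, 0, -6], [0, 0, -8], [0, 0, -8], [0, 0, -8], [0, 0, -8], [0, 0, -8], [0, 0, -8], [0, 0, -8], [0, 0, -8]]'

```text
time_s: 18.55
position: [0.5589, -0.062, 0.0241]
tcp_rot: [[-0.882, 0.472, -0.003], [0.472, 0.882, 0.001], [0.003, -0.001, -1.0]]
force: [0.1, -0.3, 0.3]
opening: 1.001
```

```bash
python3 - <<'E'
from h import *
P=LC-LV*.0005; a=np.radians(7+38.5); togo((*P,0.025),(np.cos(a),np.sin(a)))
s=bot.read_state();d=np.array(s["position"][:2])-LC; print(d@LN,s["moment"])
E
```

```text
lin mm [-2.4 -1.4 -0.9] rot [-0.06 -0.19 16.34] t 18.55 F [ 0.1 -0.3  0.3] pos [ 0.5589 -0.062   0.0241]
0.0025385452759861715 [ 0.03905392 -0.12472857 -0.04002808]
```

Call:
play_rows --fingers '[0, 0, 0, 0, 0, 0, 0, 0, 0, 0, 0, 0, 0, 0, 0, 0]' --linear '[[-1, -0.6, 0], [-2.2, -1.2, 0], [-2.2, -1.2, 0], [-2.2, -1.2, 0], [-2.2, -1.2, 0], [-2.2, -1.2, 0], [-2.2, -1.2, 0], [-2.2, -1.2, 0], [-2.2, -1.2, 0], [-2.2, -1.2, 0], [-2.2, -1.2, 0], [-2.2, -1.2, 0], [-2.2, -1.2, 0], [-2.2, -1.2, 0], [-2.2, -1.2, 0], [-2.2, -1.2, 0]]' --rot '[[0, 0, 2], [0, 0, 4], [0, 0, 6], [0, 0, 8], [0, 0, 9.5], [0, 0, 11], [0, 0, 12], [0, 0, 13], [0, 0, 14], [0, 0, 14.6], [0, 0, 15.2], [0, 0, 15.7], [0, 0, 16.1], [0, 0, 16.4], [0, 0, 16.4], [0, 0, 16.4]]'

```text
time_s: 20.15
position: [0.5616, -0.0645, 0.0255]
tcp_rot: [[-0.713, 0.702, 0.0], [0.702, 0.713, -0.0], [-0.0, 0.0, -1.0]]
force: [0.7, -0.4, 0.9]
opening: 0.998
```

```bash
python3 - <<'E'
from h import *
s=bot.read_state();d=np.array(s["position"][:2])-LC;R=s["tcp_rot"]; print(d@LN*1e3,np.degrees(np.arctan2(R[1][1],R[0][1]))-6.98,s["moment"],s["force"])
E
```

```text
-0.23506571760422335 38.472400475295984 [ 0.09566758 -0.12301591  0.0872619 ] [ 0.68812768 -0.38733222  0.91044877]
```

Call:
play_rows --fingers '[0, 0, 0, 0, 0, 0, 0, 0, 0, 0]' --linear '[[0, 0, 0], [0, 0, -25], [0, 0, -60], [10, 9, -90], [30, 26, -100], [60, 52, -100], [90, 78, -100], [120, 104, -100], [136, 118, -100], [136, 118, -100]]' --rot '[[0, 0, -6], [0, 0, -6], [0, 0, -6], [0, 0, -6], [0, 0, -6], [0, 0, -6], [0, 0, -6], [0, 0, -6], [0, 0, -6], [0, 0, -6]]'

```text
time_s: 21.15
position: [0.5464, 0.1179, 0.1255]
tcp_rot: [[-0.784, 0.62, -0.001], [0.62, 0.784, 0.001], [0.001, 0.0, -1.0]]
force: [-0.9, 0.1, 0.3]
opening: 1.004
```

```bash
python3 - <<'E'
from h import *
from rig import capture
im=capture("top")[:,:,::-1].copy();cv2.imwrite("pics/top11.png",im); cv2.imwrite("pics/top11c.png",cv2.resize(im[95:225,255:430],None,fx=4.5,fy=4.5,interpolation=cv2.INTER_CUBIC))
o=meas(im,(350,390),(132,182)); o=o[(o[:,1]-o[:,0])>11]; print(np.round(o[::6],1)); rep(o); rep(o[5:-4]);rep(o[8:-8])
s=bot.read_state(); print(s["time_s"],s["position"])
E
```

```text
[[360.3 375.5 132. ]
 [360.7 375.9 138. ]
 [361.2 376.7 144. ]
 [361.3 377.4 150. ]
 [362.1 377.8 156. ]
 [362.7 378.5 162. ]
 [363.2 379.  168. ]
 [364.  379.8 174. ]
 [364.6 378.9 180. ]]
rows 132.0 181.0 width px [15.2 15.7 15.9] dist mm 0.34 ang rel -0.7 s range [ 66.7 -70. ]
rows 137.0 177.0 width px [15.3 15.7 15.9] dist mm 0.24 ang rel -0.28 s range [ 52.6 -59.3]
rows 140.0 173.0 width px [15.4 15.7 15.9] dist mm 0.26 ang rel -0.25 s range [ 44.1 -48.2]
21.2 [0.54690132 0.11630949 0.12545236]
```

View pics/top11c.png

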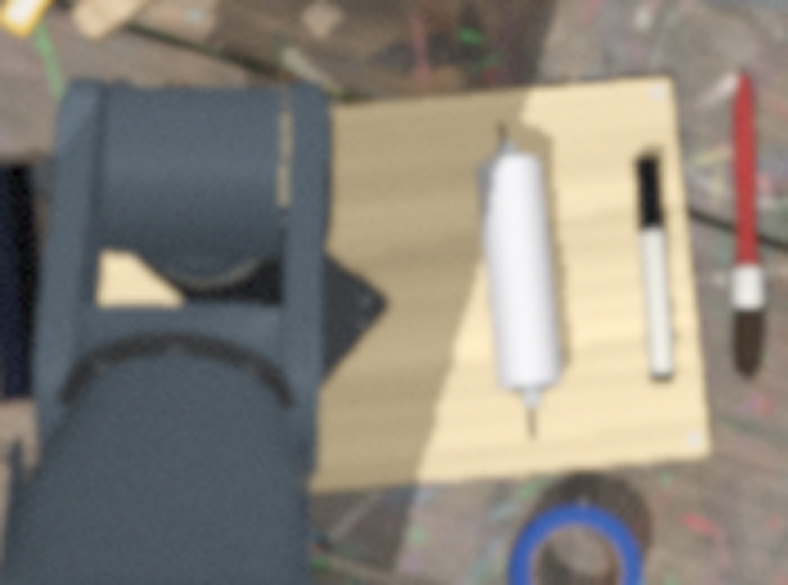

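The roller's axis is 0.3 mm from the line and within about 0.3–0.7° of it, and the line shows at both stubs, crop (503,135) and (532,425). One last scene check before handing in.

```bash
python3 - <<'E'
from rig import capture
import cv2
im=capture("scene")[:,:,::-1].copy(); cv2.imwrite("pics/scene12c.png",cv2.resize(im[120:270,230:480],None,fx=3,fy=3,interpolation=cv2.INTER_CUBIC))
E
```

```text
(no output)
```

View pics/scene12c.png

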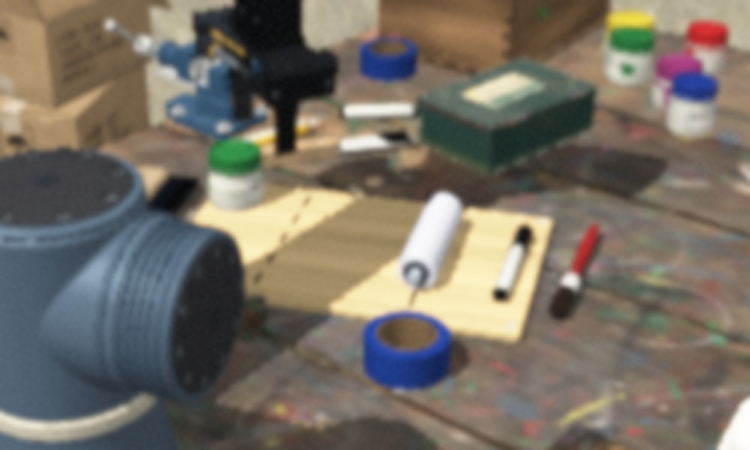

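The roller lies on the solid line with the line's near end visible at (413,298). The pot (235,175), pen (513,263), brush (575,270) and tape (407,350) are where they were, and the gripper is clear.

```bash
python3 -c "
from rig import bot
print(bot.read_state()['time_s'],bot.hand_in())"
```

```text
the job is handed in; nothing more can be done
21.25 None
```

The roller now lies along the solid line, and I handed the job in at 21.25 s of the 40 s allowed.

**How it went:** I rolled it there with the side of the open fingers. Slow pushes moved it but left it about 2° askew, and a brisker jab barely helped. I then straddled it diagonally with the fingers fully open and turned the wrist, which nudged opposite ends in opposite directions. The fingers were never closed and I never lifted it. In that turn the fingers probably touched opposite sides of the roller at once, so a strict reading of "without gripping" could object.

**Last checks:**
- **Across the line:** the roller's axis is about 0.3 mm off the line's centre.
- **Straightness:** the skew reads −0.3° over the barrel's middle and −0.7° when the ends are included; the two fits differ slightly.
- **Along the line:** the barrel spans about +67 to −70 mm, inside the line's ±100 mm ends, and the line shows beyond both stubs.
- **Other things:** pot, pen, brush and tape look unmoved in the last scene picture, and the gripper is clear. The squeegee is only partly visible there, so I checked it less well.

The two cameras disagreed by about 3–5 mm on absolute position. I therefore judged roller against line within the top picture alone.

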